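# Clock a wheel onto its hub studs and check the centring cone

## Robot

A 7-joint arm with a two-finger parallel gripper is mounted at the origin on a cart in front of the work surface, level with it; the furniture and walls round the work are solid. World frame = base frame: x ahead of the robot, y to its left, z up, the work surface at z = 0. Lengths are in m, angles in degrees, forces in N, time in s.
With the tool pointing down it reaches from about 0.425 to 0.875 m from the base axis. Payload 4.7 kg.
Tool frame: the origin (TCP) lies on the centre line of the jaws, within the pads' length; the fingertips stand 19 mm ahead of it and the grasp point (between the pads) is the TCP (robot.finger_overhang is the distance from the TCP to the fingertips, in m); z points along the fingers, y is the line along which they close (so a half turn about z gives the same grasp; the last joint's range is limited). The gripper opens to 87 mm and grips with 3 to 60 N. Pads are 19 mm wide; open, the fingers measure 117 mm over their backs; the gripper's body (75 mm by 190 mm) begins 51 mm behind the grasp point.
Start: joints at [-69.551, 18.392, -4.016, 83.108, 1.295, 78.541, -3.26], TCP at [0.219, 0.612, 0.222] pointing down, gripper open.
Joint ranges: [-163.93, 163.93], [-17.29, 119.83], [-79.2, 71.16], [3.27, 140.29], [-89.18, 269.18], [5.43, 117.66], [-154.24, 154.24]. Speed limits (degrees/s): [147.25, 147.25, 180, 180, 180, 180, 180].

## Interface

Orientations are given as [roll, pitch, yaw] about the fixed x, y, z axes, in that order (R = Rz(yaw) Ry(pitch) Rx(roll)).
In Python, from cell import robot gives the robot as it stands.
- The arm moves only by the shell command python3 -m jog 'ROWS' [FORCE]. ROWS is a JSON object of lists of equal length, an entry for each row: "delta_pos": the shift along the tool's x, y, z in m, a list of three; "dr": the turn, a rotation vector about the tool's x, y, z in rad, a list of three; "gripper": the closure, from 0 (fully open) to 1 (shut). A call has 1 to 10 rows; each row is the pose to reach, as a shift and turn from the pose commanded when the call began, along the tool's axes at that moment; what a row does not reach only later rows make up. A row lasts 1/12 s, in which the tool goes at most 41.7 mm and 7.16 degrees, less where a joint would pass 70% of its speed; a pose out of reach is approached as far as the arm can. A call with a gripper value outside its range is refused whole. The fingers move at their own pace and stop on an object; FORCE is the grip in N (left out, the last holds). Time passes only in rows, so rows that repeat a pose let the fingers close. It gives the time, the measured TCP pose, the force, the opening and the grip force at its end, in the units of the state.
- robot.sense(): the state, without advancing time (a new reading comes with each control period).
- robot.grab_frame(name): name is "scene" or "top"; returns the picture (384x512x3 uint8, blue, green, red); there is no depth.
- robot.get_calibration(name): a dict with "K" (3x3 intrinsics, pixels), "distortion" ([k1, k2, p1, p2, k3] as OpenCV has them; the pictures are not rectified), "world_to_cam" (4x4, takes a point from world to camera coordinates). Camera axes: x right, y down, z forward; pixel columns grow to the right and rows downward; lengths in m; the calibration is good to about 2 mm. A picture is of the moment at which its call begins. get_calibration takes no time and is no camera call.
- robot.close_job(): hands the job in; it is judged then, once.
The state is a dict: "t": time; "q": joint angles; "qd": joint speeds; "tau": joint torques, N m; "eef_pos": TCP position; "orientation": TCP orientation; "ft_force": force on the tool from outside, world axes, zero at the start; "wrist_torque": the same for the moment, N m; "opening": opening from 0.0 (shut) to 1.0 (fully open); "finger_force": force on a finger pad.
Only numpy, scipy, OpenCV 4.12 (cv2) and the standard library are available. Lean on these libraries where they do the work, as an engineer would, in place of code of your own. Each camera call takes 0.05 s, during which the arm holds its last target. There are 200 camera calls.

## Task

The wheel lies on the tips of the hub's five studs because its bolt holes do not line up with them. Turn it, say by pushing a spoke round, until you feel it fall over the studs, and make sure it lies flat and fully home on the hub flange. Then set the steel cone down into the tapered seat in the middle of the hub, lift it about a centimetre to check that it comes free without raising the wheel, and set it back fully down and upright; leave the wooden block, tape measure and mug where they are.

Things in the scene. Friction and masses are not known exactly. Their poses are not given: they have to be found in the camera images.
- wheel: Loose grey metal wheel, lying flat, z up, about 0.7 kg. Origin on its axis at the underside of the 10 mm thick round centre web (radius 46 mm). Outside diameter 196 mm; rim band 8 mm thick (inside radius 90 mm), from 6 mm below to 20 mm above the origin. At the start it lies on the stud tips, origin 22 mm above the flange; home, its origin is level with the flange face.
- wheel_spoke (a point): Middle of one of the wheel's three equal straight spokes, at radius 68 mm, half-way through its thickness (5 mm above the wheel's origin); x points outward along the spoke. Spokes are 16 mm wide, 10 mm thick, 120 degrees apart, from radius 46 to 90 mm. The windows between them are open right through: a finger can reach down there and push a spoke sideways.
- wheel_bore (a point): Centre of the wheel's web, half-way through it (5 mm above the wheel's origin); axes as the wheel's. The web has a 43 mm centre bore round the hub's 41 mm pilot (1 mm play each side) and five 14.4 mm bolt holes at radius 33 mm, at 0, 72, 144, 216 and 288 degrees anticlockwise from its x axis.
- hub_face (a point): Point on the fixed hub's upright axis at the face of its flange (radius 47 mm), on which the wheel must lie, 60 mm above the bench; z up. Under it is a stand with a base plate 130 x 130 x 12 mm. Five studs, 9.4 mm thick with blunt pointed tips, rise 22 mm from the flange at radius 33 mm, 72 degrees apart, hidden under the wheel's web at the start.
- hub_axis (a point): Point on the hub's axis at the height of the stud tips, 82 mm above the bench. Its x and y axes do NOT tell the studs' angle, which is unknown; a push does not turn the studs. They start 0.2 to 1.05 rad anticlockwise (from above) of the wheel's holes: turned anticlockwise by at most 1.1 rad, the wheel falls 22 mm over them, mostly by its own weight, and then turns no further.
- hub_seat (a point): Point on the hub's axis at the mouth of the tapered seat, 90 mm above the bench, 30 mm above hub_face; z up. It is the top of the round pilot (diameter 41 mm) that passes through the wheel's bore. The seat is a conical cup, 34 mm wide at the mouth and 18 mm at its bottom, 24 mm below.
- cone_knob (a point): Centre of the knob of the loose steel cone (66 mm tall, 0.25 kg), 50 mm above its small end, on which it stands on the bench left or right of the hub; z up its axis. From below: taper 20 mm wide, 39 mm at 28.5 mm up; 48 mm collar 6 mm thick; upright round knob, 24 mm thick, from 34.5 to 66 mm, to be grasped. The taper fits the seat: fully down, this point is 29 mm above hub_seat.
- pine_block: Bystander: loose block of pine, 76 x 118 x 38 mm, on the bench at the side of the hub where the cone is not. Origin at the centre of its underside.
- tape_measure: Bystander: loose yellow and black tape measure, 71 x 76 x 37 mm, on the bench in front of the hub, to the right. Origin at the centre of its underside.
- old_cup: Bystander: loose black and white mug, 80 x 114 x 94 mm, on the bench at the left. Origin at the centre of its underside.
There are look-alikes about, which are no part of the job. Leave any purple look-alike of the part that bears cone_knob alone.

How it is judged:
By the outcome, as a careful person would: the job done as asked, in the order asked, and still so for the second after the job is handed in, with the robot touching nothing.
It also fails if it takes over 64 s, if anything falls off the work surface, if the arm or the gripper's body presses on something with over 40 N, if the wrist force passes 120 N, or if a joint passes its speed limit or range.

## Working session

There is one attempt and no reset: what is moved stays moved. The work goes in short steps, Python scripts to look and compute and a shell command to move; the robot and the scene stay as the last step left them, time stands still between calls to the robot, and variables do not carry over. Pictures are saved under pics/ and viewed, at most 10 in all, crops included, and the job is handed in when it is done.

```bash
mkdir -p pics
python3 - <<'E'
from cell import robot
import cv2,numpy as np
for n in("scene","top"):
    cv2.imwrite(f"pics/{n}0.png",robot.grab_frame(n)); c=robot.get_calibration(n)
    print(n,np.round(c["K"],1).tolist(),c["distortion"],np.round(c["world_to_cam"],4).tolist())
s=robot.sense();print({k:s[k] for k in("t","eef_pos","orientation","ft_force","opening")})
E
```

```text
scene [[379.9, 0.0, 258.1], [0.0, 379.9, 191.3], [0.0, 0.0, 1.0]] [0.04111133 0.         0.         0.         0.        ] [[0.8867, -0.4622, -0.0112, -0.4547], [-0.3481, -0.6514, -0.6742, 0.2915], [0.3043, 0.6017, -0.7385, 0.8884], [0.0, 0.0, 0.0, 1.0]]
top [[422.7, 0.0, 256.8], [0.0, 422.7, 192.2], [0.0, 0.0, 1.0]] [-0.1299929  0.         0.         0.         0.       ] [[-0.0146, -0.9999, -0.0048, 0.0822], [-0.9991, 0.0148, -0.0409, 0.523], [0.0409, 0.0042, -0.9992, 1.3971], [0.0, 0.0, 0.0, 1.0]]
{'t': 0.1, 'eef_pos': array([0.21835557, 0.61169734, 0.22057038]), 'orientation': array([-1.79900077e+02,  6.20218307e-03,  1.60363537e+02]), 'ft_force': array([-0.42219567, -0.28021217, -1.10154002]), 'opening': 0.9984897535008622}
```

View pics/scene0.png

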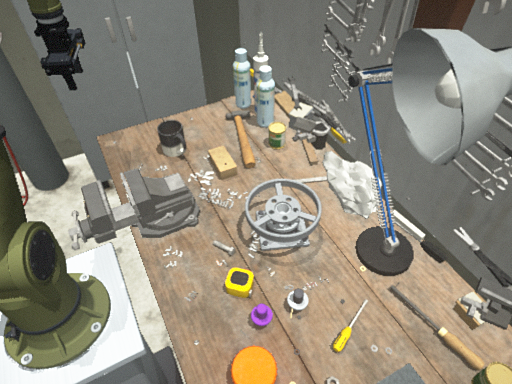

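View pics/top0.png

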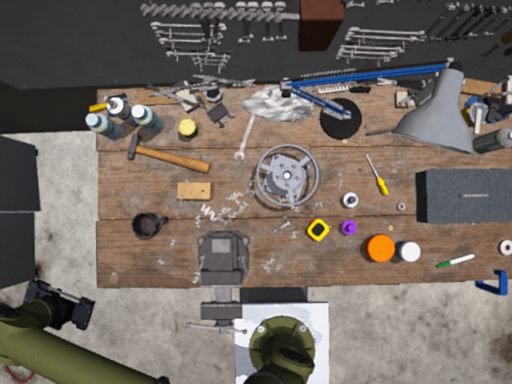

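The top view shows the wheel at about (287,175), the steel cone at (350,200), the purple look-alike at (349,228) and the tape at (318,230). Next I'll zoom in on both pictures.

```bash
cat > h.py <<'E'
from cell import robot
import cv2,numpy as np
def p2w(n,uv,z):
    c=robot.get_calibration(n);W=np.array(c["world_to_cam"]);R,t=W[:3,:3],W[:3,3]
    x=cv2.undistortPoints(np.array([[uv]],float),np.array(c["K"]),np.array(c["distortion"]))[0,0]
    d=R.T@[x[0],x[1],1];o=-R.T@t
    return (o+d*(z-o[2])/d[2]).round(4)
def w2p(n,P):
    c=robot.get_calibration(n);W=np.array(c["world_to_cam"])
    return cv2.projectPoints(np.atleast_2d(np.array(P,float)),cv2.Rodrigues(W[:3,:3])[0],W[:3,3],np.array(c["K"]),np.array(c["distortion"]))[0][:,0]
def crop(im,x,y,w,h,s): return cv2.resize(im[y:y+h,x:x+w],None,fx=s,fy=s,interpolation=cv2.INTER_CUBIC)
def st():
    s=robot.sense();return {k:np.round(s[k],3).tolist() for k in("t","eef_pos","orientation","ft_force","opening","q")}
E
python3 - <<'E'
from h import *
t=cv2.imread("pics/top0.png");s=cv2.imread("pics/scene0.png")
a=crop(t,240,140,130,100,4);b=crop(s,220,165,120,150,4)
o=np.zeros((600,520+280,3),np.uint8)
cv2.imwrite("pics/c1.png",a);cv2.imwrite("pics/c2.png",b)
print(p2w("top",(287,175),.09),p2w("top",(350,200),.066),p2w("top",(349,228),.066),p2w("scene",(298,294),.06))
E
```

```text
[ 0.5738 -0.0217  0.09  ] [ 0.4924 -0.2249  0.066 ] [ 0.4026 -0.2198  0.066 ] [ 0.4936 -0.232   0.06  ]
```

View pics/c1.png

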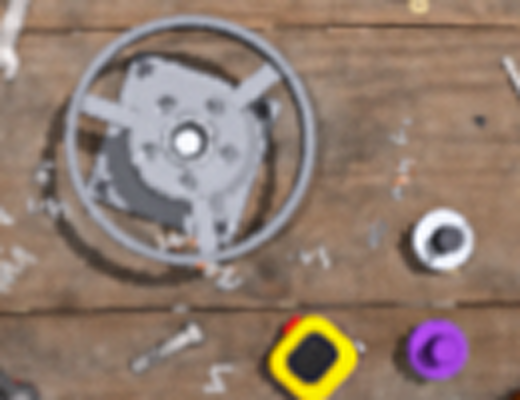

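View pics/c2.png

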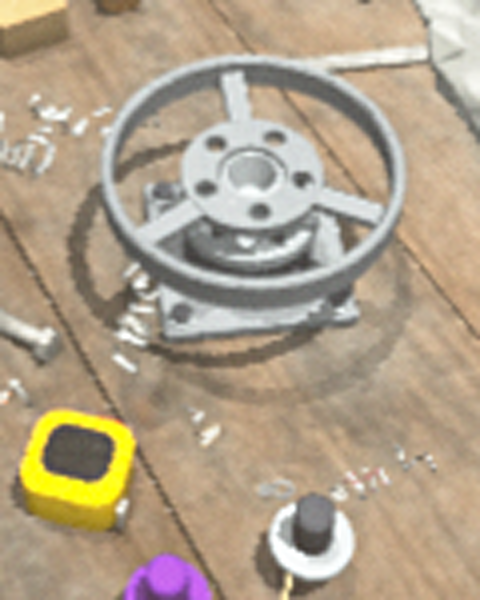

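The wheel spokes point at about 191°, 311° and 71° in the world frame. I'll push the near spoke (191°) anticlockwise with closed fingers at radius 68 mm, starting from the 71–191° window. First I'll work out the approach, refine the centres, and check the lamp and vise heights.

```bash
cat >> h.py <<'E'
from scipy.spatial.transform import Rotation as Ro
def goal(P,yaw,cur=None):
    s=robot.sense();R=Ro.from_euler("xyz",s["orientation"],degrees=True)
    d=R.inv().apply(np.array(P)-s["eef_pos"])
    r=(R.inv()*Ro.from_euler("xyz",[180,0,yaw],degrees=True)).as_rotvec()
    return d.round(4).tolist(),r.round(3).tolist()
def tri(a,b):
    from scipy.optimize import least_squares
    r=least_squares(lambda P:np.r_[w2p("top",P)[0]-a,w2p("scene",P)[0]-b],[.5,0,.2]);return r.x.round(3),round(r.cost,1)
E
python3 - <<'E'
from h import *
print("lamp elbow",tri((285,85),(357,78)),"head",tri((470,150),(445,160)),"vise",tri((222,240),(150,180)))
print("rim c",p2w("top",(287.3,174.9),.102),"seat top",p2w("top",(286.7,175.2),.09),"seat scene",p2w("scene",(220+253/4-.4,165+174/4-.4),.09))
print("knob top",p2w("top",(240+446/4-.4,140+240/4-.4),.066),"scene",p2w("scene",(220+316/4-.4,165+503/4-.4),.066),"collar top",p2w("top",(240+441.5/4-.4,140+241/4-.4),.0345),"scene",p2w("scene",(220+311/4-.4,165+537/4-.4),.0345))
print(goal((.511,.005,.28),88))
E
```

```text
lamp elbow (array([0.766, 0.003, 0.399]), np.float64(4.9)) head (array([ 0.571, -0.37 ,  0.549]), np.float64(54.1)) vise (array([0.33 , 0.194, 0.124]), np.float64(199.6))
rim c [ 0.5731 -0.0218  0.102 ] seat top [ 0.5732 -0.0207  0.09  ] seat scene [ 0.5758 -0.0203  0.09  ]
knob top [ 0.4937 -0.2285  0.066 ] scene [ 0.4974 -0.2275  0.066 ] collar top [ 0.4935 -0.2317  0.0345] scene [ 0.4943 -0.2311  0.0345]
([-0.4795, -0.4732, -0.0586], [-0.001, 0.001, 1.263])
```

```bash
python3 -m jog '{"delta_pos":[[-0.02,-0.02,-0.03],[-0.05,-0.05,-0.05],[-0.08,-0.08,-0.058],[-0.11,-0.11,-0.058],[-0.138,-0.136,-0.058],[-0.166,-0.164,-0.058],[-0.194,-0.192,-0.058],[-0.222,-0.22,-0.058],[-0.25,-0.247,-0.058],[-0.278,-0.275,-0.058]],"dr":[[0,0,0.1],[0,0,0.2],[0,0,0.3],[0,0,0.4],[0,0,0.5],[0,0,0.6],[0,0,0.7],[0,0,0.8],[0,0,0.9],[0,0,1.0]],"gripper":[1,1,1,1,1,1,1,1,1,1]}' 20; python3 -c "
from h import *
print(st(),goal((.511,.005,.22),88))"
```

```text
t: 0.93
eef_pos: [0.3882, 0.2578, 0.2793]
orientation: [-180.0, -0.0, 102.8]
ft_force: [0.7, -0.5, 0.7]
opening: 0.325
finger_force: 0.0
{'t': 0.933, 'eef_pos': [0.388, 0.258, 0.279], 'orientation': [-179.991, -0.016, 102.788], 'ft_force': [0.691, -0.507, 0.701], 'opening': 0.325, 'q': [-51.427, -6.046, 13.502, 103.207, 1.402, 82.676, -25.388]} ([-0.2737, 0.0638, 0.0592], [-0.0, -0.0, 0.258])
```

```bash
python3 -m jog '{"delta_pos":[[-0.035,0.008,0],[-0.07,0.016,0],[-0.105,0.024,0.01],[-0.14,0.032,0.02],[-0.175,0.04,0.03],[-0.21,0.05,0.04],[-0.245,0.057,0.05],[-0.274,0.064,0.06],[-0.274,0.064,0.06],[-0.274,0.064,0.06]],"dr":[[0,0,0.04],[0,0,0.08],[0,0,0.12],[0,0,0.16],[0,0,0.2],[0,0,0.24],[0,0,0.258],[0,0,0.258],[0,0,0.258],[0,0,0.258]],"gripper":[1,1,1,1,1,1,1,1,1,1]}'
python3 - <<'E'
from h import *
print(st(),goal((.512,.008,.095),88))
cv2.imwrite("pics/s1.png",crop(robot.grab_frame("scene"),180,120,160,120,4))
E
```

```text
t: 1.77
eef_pos: [0.5118, 0.0054, 0.2186]
orientation: [-179.9, 0.0, 88.0]
ft_force: [-0.3, 0.3, -0.5]
opening: 0.008
finger_force: 0.0
{'t': 1.767, 'eef_pos': [0.512, 0.005, 0.219], 'orientation': [-179.888, 0.047, 88.033], 'ft_force': [-0.274, 0.348, -0.536], 'opening': 0.008, 'q': [-35.684, 1.03, 32.733, 103.696, -0.537, 75.553, -4.787]} ([0.0027, 0.0004, 0.1236], [-0.002, 0.001, 0.001])
```

View pics/s1.png

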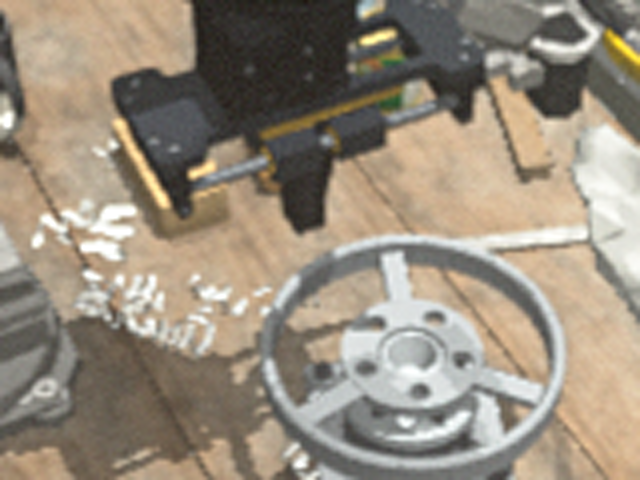

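The gripper hovers clear, with its fingers shut over the near-left window. I'll lower the tips into the window.

```bash
python3 -m jog '{"delta_pos":[[0.002,0.001,0.03],[0.002,0.001,0.06],[0.002,0.001,0.085],[0.002,0.001,0.1],[0.002,0.001,0.112],[0.002,0.001,0.124],[0.002,0.001,0.124]],"dr":[[0,0,0],[0,0,0],[0,0,0],[0,0,0],[0,0,0],[0,0,0],[0,0,0]],"gripper":[1,1,1,1,1,1,1]}'
python3 - <<'E'
from h import *
s=st();print(s["eef_pos"],s["ft_force"])
p=robot.sense()["eef_pos"];H=np.array([.574,-.021])
for a in range(155,242,6):
    g=goal([*(H+.0675*np.array([np.cos(np.radians(a)),np.sin(np.radians(a))])),.095],88)[0];print(a,np.round(g,3))
E
```

```text
t: 2.4
eef_pos: [0.5119, 0.0103, 0.0938]
orientation: [-179.8, 0.0, 88.4]
ft_force: [-0.7, -0.3, -0.1]
opening: 0.003
finger_force: 0.0
[0.512, 0.01, 0.094] [-0.697, -0.251, -0.065]
155 [-0.003  0.001 -0.001]
161 [-0.009 -0.002 -0.001]
167 [-0.016 -0.003 -0.001]
173 [-0.023 -0.004 -0.001]
179 [-0.03  -0.004 -0.001]
185 [-0.037 -0.004 -0.001]
191 [-0.044 -0.003 -0.001]
197 [-0.051 -0.001 -0.001]
203 [-0.058  0.002 -0.001]
209 [-0.064  0.005 -0.001]
215 [-0.07   0.009 -0.001]
221 [-0.075  0.013 -0.001]
227 [-0.08   0.018 -0.001]
233 [-0.085  0.024 -0.001]
239 [-0.088  0.03  -0.001]
```

```bash
python3 -m jog '{"delta_pos":[[-0.003,0.001,0],[-0.006,0,0],[-0.009,-0.002,0],[-0.013,-0.0025,0],[-0.016,-0.003,0],[-0.02,-0.0035,0],[-0.023,-0.004,0],[-0.0265,-0.004,0],[-0.03,-0.004,0],[-0.0335,-0.004,0]],"dr":[[0,0,0],[0,0,0],[0,0,0],[0,0,0],[0,0,0],[0,0,0],[0,0,0],[0,0,0],[0,0,0],[0,0,0]],"gripper":[1,1,1,1,1,1,1,1,1,1]}'
python3 - <<'E'
from h import *
s=st();print(s["eef_pos"],s["ft_force"])
H=np.array([.574,-.021])
for a in range(182,242,6):
    g=goal([*(H+.0675*np.array([np.cos(np.radians(a)),np.sin(np.radians(a))])),.095],88)[0];print(a,np.round(g,3))
E
```

```text
t: 3.23
eef_pos: [0.5083, -0.0245, 0.0956]
orientation: [180.0, -0.0, 88.3]
ft_force: [1.2, -1.0, 0.3]
opening: 0.003
finger_force: 0.0
[0.508, -0.024, 0.096] [1.216, -0.971, 0.274]
182 [ 0.001 -0.002  0.001]
188 [-0.006 -0.001  0.001]
194 [-0.013  0.001  0.001]
200 [-0.02   0.003  0.001]
206 [-0.026  0.006  0.001]
212 [-0.032  0.01   0.001]
218 [-0.038  0.014  0.001]
224 [-0.043  0.018  0.001]
230 [-0.048  0.024  0.001]
236 [-0.052  0.03   0.001]
```

```bash
python3 -m jog '{"delta_pos":[[-0.0035,-0.001,0],[-0.007,-0.001,0],[-0.01,0,0],[-0.013,0.001,0],[-0.0165,0.002,0],[-0.02,0.003,0]],"dr":[[0,0,0],[0,0,0],[0,0,0],[0,0,0],[0,0,0],[0,0,0]],"gripper":[1,1,1,1,1,1]}'
python3 - <<'E'
from h import *
s=st();print(s["eef_pos"],s["ft_force"])
cv2.imwrite("pics/s2.png",crop(robot.grab_frame("scene"),200,120,160,150,4))
H=np.array([.574,-.021])
for a in range(200,248,6):
    g=goal([*(H+.0675*np.array([np.cos(np.radians(a)),np.sin(np.radians(a))])),.095],88)[0];print(a,np.round(g,3))
E
```

```text
t: 3.73
eef_pos: [0.5108, -0.0444, 0.0956]
orientation: [180.0, -0.0, 88.3]
ft_force: [0.1, -1.0, -0.2]
opening: 0.006
finger_force: 0.0
[0.511, -0.044, 0.096] [0.056, -1.044, -0.233]
200 [ 0.001 -0.     0.001]
206 [-0.005  0.002  0.001]
212 [-0.011  0.006  0.001]
218 [-0.017  0.01   0.001]
224 [-0.022  0.015  0.001]
230 [-0.027  0.02   0.001]
236 [-0.031  0.026  0.001]
242 [-0.034  0.032  0.001]
```

View pics/s2.png

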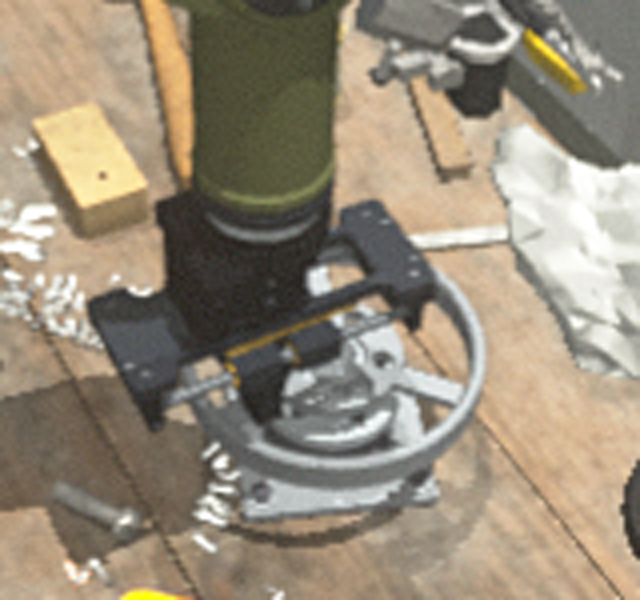

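Run:
```python
from h import *
f=lambda r,a,z:[.574+r*np.cos(np.radians(a)),-.021+r*np.sin(np.radians(a)),z]
pp=lambda P:((w2p("scene",P)[0]-[200,120])*4).round()
print("tip",pp([.511,-.044,.076]))
for z in(.092,.07):
  for a in(191,199,207,215,223,311,319,327,335,71,79,87,95): print(z,a,pp(f(.05,a,z)),pp(f(.088,a,z)))
im=cv2.imread("pics/s2.png")
cv2.imwrite("pics/s2b.png",cv2.resize(im[200:560,150:520],None,fx=1.6,fy=1.6,interpolation=cv2.INTER_CUBIC))
t=robot.grab_frame("top");cv2.imwrite("pics/t2.png",crop(t,240,130,110,90,6))
```

```text
tip [261. 429.]
0.092 191 [270. 390.] [223. 421.]
0.092 199 [278. 397.] [236. 432.]
0.092 207 [286. 402.] [252. 442.]
0.092 215 [296. 407.] [269. 451.]
0.092 223 [306. 410.] [287. 457.]
0.092 311 [404. 374.] [462. 390.]
0.092 319 [406. 366.] [466. 376.]
0.092 327 [407. 357.] [467. 361.]
0.092 335 [407. 349.] [465. 347.]
0.092 71 [315. 295.] [305. 255.]
0.092 79 [305. 297.] [288. 258.]
0.092 87 [296. 300.] [271. 262.]
0.092 95 [287. 304.] [255. 269.]
0.07 191 [270. 412.] [223. 442.]
0.07 199 [277. 418.] [237. 453.]
0.07 207 [286. 424.] [252. 463.]
0.07 215 [295. 428.] [269. 472.]
0.07 223 [305. 431.] [287. 478.]
0.07 311 [402. 395.] [458. 412.]
0.07 319 [404. 387.] [462. 397.]
0.07 327 [405. 379.] [463. 383.]
0.07 335 [404. 371.] [462. 368.]
0.07 71 [314. 317.] [304. 276.]
0.07 79 [305. 319.] [287. 279.]
0.07 87 [295. 322.] [271. 284.]
0.07 95 [286. 325.] [255. 291.]
```

View pics/t2.png

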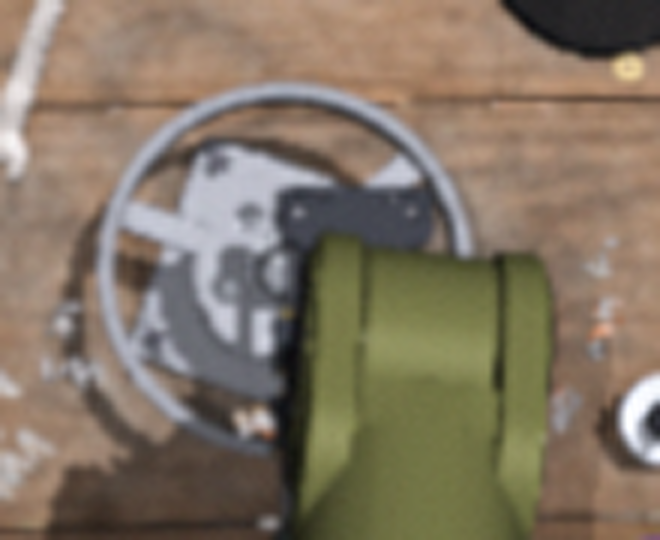

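The arm hides the near spoke. I'll measure the wheel angle numerically from brightness along the window ring, before and now.

```bash
cat >> h.py <<'E'
def prof(im,n,z,r=.078,a=range(0,360,4),H=(.574,-.021)):
    g=cv2.cvtColor(im,cv2.COLOR_BGR2HSV);o=[]
    for x in a:
        uv=w2p(n,[[H[0]+q*np.cos(np.radians(x)),H[1]+q*np.sin(np.radians(x)),z] for q in(r-.008,r,r+.006)])
        p=[cv2.getRectSubPix(im,(1,1),tuple(map(float,u)))[0,0].astype(int) for u in uv]
        m=np.mean(p,0);o.append((x,int(m.mean()),int(m[2]-m[0])))  # brightness, redness
    return o
E
python3 - <<'E'
from h import *
for n,f in(("top","pics/top0.png"),("scene","pics/scene0.png")):
    a=prof(cv2.imread(f),n,.092);im=robot.grab_frame(n);b=prof(im,n,.092)
    cv2.imwrite(f"pics/raw_{n}2.png",im)
    print(n,"ang: before bright/redness | now");print(" ".join(f"{x[0]}:{x[1]}/{x[2]}|{y[1]}/{y[2]}" for x,y in zip(a,b)))
E
```

```text
top ang: before bright/redness | now
0:104/38|108/40 4:94/33|98/33 8:92/32|96/34 12:98/33|102/34 16:105/29|108/30 20:123/23|127/24 24:123/15|128/17 28:102/8|107/8 32:104/8|108/9 36:106/7|111/7 40:101/9|104/9 44:99/14|104/15 48:104/21|108/22 52:109/26|112/28 56:119/33|123/35 60:129/32|134/35 64:172/-3|178/-3 68:194/-15|200/-14 72:177/-13|183/-12 76:109/26|113/27 80:105/44|109/45 84:78/29|82/30 88:61/21|65/22 92:69/21|72/21 96:100/20|105/21 100:136/19|141/18 104:138/12|144/12 108:138/-1|143/-1 112:145/-11|150/-11 116:117/-10|122/-10 120:121/-10|126/-11 124:120/-4|124/-4 128:124/2|129/2 132:122/8|127/9 136:110/14|115/15 140:101/18|91/15 144:100/18|67/8 148:101/22|63/10 152:108/21|64/10 156:114/22|64/11 160:117/24|87/16 164:126/17|127/16 168:130/18|136/19 172:126/16|125/17 176:126/17|57/5 180:143/25|21/-1 184:164/0|32/11 188:191/-14|62/26 192:190/-14|111/45 196:136/-10|118/49 200:130/-11|115/49 204:141/-5|108/47 208:136/6|99/45 212:113/14|95/43 216:96/22|100/45 220:87/31|104/46 224:94/39|108/46 228:87/38|115/48 232:89/40|123/49 236:93/41|128/49 240:96/42|128/48 244:106/43|123/49 248:112/
[... 1337 characters left out ...]
00:141/0|95/0 204:132/-2|106/0 208:116/0|110/-1 212:115/0|109/0 216:120/1|112/0 220:124/0|114/-2 224:135/0|121/-2 228:147/-2|132/-1 232:151/-3|143/-4 236:146/-2|143/-2 240:151/-3|145/-1 244:150/-2|143/-3 248:139/-2|135/0 252:139/-2|132/-2 256:137/-2|132/-1 260:138/0|133/-1 264:120/0|115/0 268:120/0|122/-1 272:165/-3|169/-4 276:197/-4|205/-5 280:214/-4|221/-4 284:186/0|189/1 288:144/11|147/12 292:129/20|130/19 296:138/33|143/35 300:124/19|128/20 304:178/-3|185/-4 308:221/-4|228/-2 312:222/-4|227/-4 316:169/28|175/30 320:140/50|145/53 324:159/54|163/57 328:170/57|177/59 332:168/61|176/62 336:168/56|173/59 340:169/55|174/59 344:170/55|176/57 348:168/51|173/52 352:167/49|174/51 356:160/46|164/50
```

Run:
```python
from h import *
print(robot.finger_overhang,st())
im=robot.grab_frame("scene")
cv2.imwrite("pics/s3.png",crop(im,225,180,80,70,9))
```

```text
0.019 {'t': 3.933, 'eef_pos': [0.511, -0.044, 0.096], 'orientation': [-179.996, -0.007, 88.267], 'ft_force': [-0.701, -0.408, -0.068], 'opening': 0.005, 'q': [-30.68, 8.25, 35.258, 112.277, -5.438, 61.085, 5.2]}
```

View pics/s3.png

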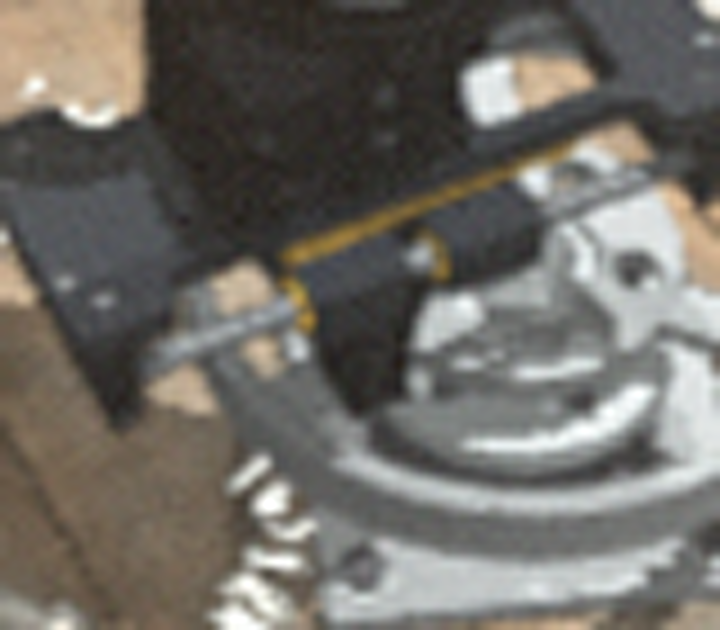

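Run:
```python
from h import *
for z in (.19,.2,.21,.219): print(z,((w2p("scene",[.512,.005,z])[0]-[180,120])*4).round(), "corner",((w2p("scene",[.512,-.0045,z])[0]-[180,120])*4).round())
print(w2p("scene",[.574+.078*np.cos(np.radians(168)),-.021+.078*np.sin(np.radians(168)),.092]), w2p("top",[.511,-.044,.095]))
print(w2p("scene",[[.511,-.044,.076],[.511,-.0535,.076],[.511,-.0535,.095],[.511,-.0535,.146]]))
print((np.array([[305,430],[346,400],[370,415]])/9+[225,180]).round(1))
```

```text
0.19 [304. 255.] corner [311. 265.]
0.2 [303. 243.] corner [311. 253.]
0.21 [303. 231.] corner [311. 242.]
0.219 [303. 221.] corner [310. 231.]
[[253.30081868 214.53834681]] [[294.58302162 194.75895652]]
[[265.15914    227.26531214]
 [266.94838181 229.94431855]
 [266.99371182 225.3467726 ]
 [267.1228914  212.30626449]]
[[258.9 227.8]
 [263.4 224.4]
 [266.1 226.1]]
```

The picture shows the visible fingertip roughly level with the TCP, so the fingers slid over the spoke without touching it, and the wheel angle hasn't changed. I'll lift, go back and enter about 15 mm deeper.

```bash
python3 -m jog '{"delta_pos":[[0,0,-0.02],[0.025,0,-0.02],[0.052,0,-0.02],[0.052,0.001,-0.02],[0.052,0.001,0.0],[0.052,0.001,0.008],[0.052,0.001,0.016],[0.052,0.001,0.016]],"dr":[[0,0,0],[0,0,0],[0,0,0],[0,0,0],[0,0,0],[0,0,0],[0,0,0],[0,0,0]],"gripper":[1,1,1,1,1,1,1,1]}' ; python3 -m jog '{"delta_pos":[[-0.003,0.001,0],[-0.006,0,0],[-0.009,-0.002,0],[-0.013,-0.0025,0],[-0.016,-0.003,0],[-0.02,-0.0035,0],[-0.023,-0.004,0],[-0.0265,-0.004,0],[-0.03,-0.004,0],[-0.0335,-0.004,0]],"dr":[[0,0,0],[0,0,0],[0,0,0],[0,0,0],[0,0,0],[0,0,0],[0,0,0],[0,0,0],[0,0,0],[0,0,0]],"gripper":[1,1,1,1,1,1,1,1,1,1]}'
python3 - <<'E'
from h import *
s=st();print(s["eef_pos"],s["ft_force"])
for n in("top","scene"):
    for z in (.092,.07): 
        p=prof(robot.grab_frame(n),n,z,a=range(48,112,4) if n=="top" else range(296,360,4));print(n,z," ".join(f"{x[0]}:{x[1]}/{x[2]}" for x in p))
H=np.array([.574,-.021])
for a in range(182,242,6):
    g=goal([*(H+.0675*np.array([np.cos(np.radians(a)),np.sin(np.radians(a))])),.08],88)[0];print(a,np.round(g,3))
E
```

```text
t: 4.65
eef_pos: [0.5117, 0.0074, 0.0778]
orientation: [-179.8, 0.1, 88.3]
ft_force: [-0.7, 0.1, -0.9]
opening: 0.003
finger_force: 0.0
t: 5.48
eef_pos: [0.5087, -0.0248, 0.0798]
orientation: [179.9, -0.1, 88.3]
ft_force: [1.5, 4.4, 0.9]
opening: 0.003
finger_force: 1.8
[0.509, -0.025, 0.08] [1.499, 4.446, 0.888]
top 0.092 48:106/22 52:111/27 56:123/34 60:132/40 64:129/43 68:119/46 72:128/29 76:189/-11 80:197/-14 84:172/-6 88:123/35 92:106/35 96:74/13 100:83/10 104:117/9 108:126/-1
top 0.07 48:114/23 52:116/29 56:127/37 60:131/42 64:123/43 68:116/46 72:132/24 76:190/-11 80:197/-14 84:165/-6 88:124/41 92:101/33 96:75/12 100:85/10 104:116/10 108:129/-4
scene 0.092 296:132/34 300:154/47 304:161/46 308:143/44 312:114/24 316:142/-2 320:228/-4 324:226/-5 328:207/14 332:173/63 336:176/62 340:178/60 344:179/59 348:183/58 352:176/54 356:164/53
scene 0.07 296:163/4 300:151/12 304:155/19 308:161/26 312:164/40 316:164/45 320:150/46 324:128/39 328:111/4 332:212/-5 336:227/-3 340:227/-5 344:185/40 348:163/61 352:170/65 356:175/66
182 [ 0.003 -0.001 -0.001]
188 [-0.004 -0.    -0.001]
194 [-0.011  0.001 -0.001]
200 [-0.018  0.003 -0.001]
206 [-0.024  0.006 -0.001]
212 [-0.03   0.01  -0.001]
218 [-0.036  0.014 -0.001]
224 [-0.041  0.019 -0.001]
230 [-0.046  0.024 -0.001]
236 [-0.05   0.03  -0.001]
```

The wheel is turning: it has gone about 11° at about 4.5 N and hasn't dropped yet. Comparing the top and scene spoke angles gives me a height check.

```bash
cat >> h.py <<'E'
def spoke(n,z,a):
    p=np.array(prof(robot.grab_frame(n),n,z,a=a));w=np.clip(-p[:,2]+5,0,None)*(p[:,1]>150)
    return round(float((w*p[:,0]).sum()/max(w.sum(),1)),1)
def rep(yaw=88,z=.08,a=range(188,260,6)):
    s=st();print(s["t"],s["eef_pos"],s["ft_force"])
    t=spoke("top",.085,range(60,150,2));print("top",t,"scene high",spoke("scene",.092,range(296,400,2))-240,"low",spoke("scene",.07,range(296,400,2))-240)
    for x in a: print(x,np.round(goal([.574+.0675*np.cos(np.radians(x)),-.021+.0675*np.sin(np.radians(x)),z],yaw)[0],3),end=";")
E
python3 -m jog '{"delta_pos":[[-0.004,0,0],[-0.0075,0,0],[-0.011,0.001,0],[-0.0145,0.002,0],[-0.018,0.003,0],[-0.021,0.0045,0]],"dr":[[0,0,0],[0,0,0],[0,0,0],[0,0,0],[0,0,0],[0,0,0]],"gripper":[1,1,1,1,1,1]}' ; python3 -c "
from h import *
rep()"
```

```text
t: 6.18
eef_pos: [0.512, -0.0479, 0.0795]
orientation: [-180.0, 0.0, 88.2]
ft_force: [-0.0, 0.2, -1.3]
opening: 0.005
finger_force: 0.0
6.183 [0.512, -0.048, 0.08] [-0.025, 0.219, -1.254]
top 98.8 scene high 79.69999999999999 low 93.60000000000002
188 [ 0.017 -0.006 -0.   ];194 [ 0.01  -0.004 -0.   ];200 [ 0.003 -0.002 -0.   ];206 [-0.003  0.001 -0.   ];212 [-0.009  0.005 -0.   ];218 [-0.015  0.009 -0.   ];224 [-0.02   0.014 -0.   ];230 [-0.025  0.019 -0.   ];236 [-0.029  0.025 -0.   ];242 [-0.032  0.031 -0.   ];248 [-0.035  0.038 -0.   ];254 [-0.037  0.044 -0.   ];
```

Run:
```python
from h import *
for n,r in(("top",range(70,124,2)),("scene",range(310,356,2))):
    im=robot.grab_frame(n)
    for z in (.092,.07):
        print(n,z," ".join(f"{x[0]}:{x[1]}/{x[2]}" for x in prof(im,n,z,a=r)))
```

```text
top 0.092 70:115/45 72:113/46 74:110/47 76:108/46 78:111/45 80:114/45 82:116/44 84:115/44 86:117/37 88:134/20 90:165/-2 92:196/-14 94:201/-15 96:199/-14 98:183/-12 100:140/-7 102:89/1 104:71/4 106:79/0 108:103/-3 110:139/-8 112:158/-11 114:153/-12 116:135/-11 118:134/-11 120:142/-11 122:146/-9
top 0.07 70:113/46 72:110/47 74:108/47 76:110/45 78:113/46 80:116/45 82:115/43 84:115/40 86:124/29 88:154/3 90:187/-11 92:199/-15 94:200/-15 96:191/-13 98:161/-10 100:108/-3 102:75/4 104:72/3 106:87/0 108:118/-5 110:149/-9 112:159/-12 114:142/-12 116:132/-11 118:133/-11 120:142/-11 122:144/-7
scene 0.092 310:121/25 312:128/11 314:153/1 316:190/-3 318:216/-4 320:220/-4 322:218/-4 324:213/-4 326:180/14 328:149/32 330:135/43 332:134/40 334:132/35 336:133/31 338:135/27 340:133/24 342:134/23 344:136/22 346:135/22 348:136/21 350:137/18 352:135/13 354:122/10
scene 0.07 310:151/43 312:152/46 314:152/46 316:153/46 318:152/49 320:144/45 322:127/37 324:120/23 326:122/5 328:164/-3 330:211/-4 332:227/-4 334:229/-4 336:229/-6 338:229/-7 340:190/19 342:161/44 344:152/57 346:150/57 348:152/57 350:155/56 352:151/52 354:145/50
```

Top and scene now agree on a spoke at 94° at the low height, so the wheel has turned about 24° and dropped. I'll lift out and press lightly on each spoke to confirm it is home and level.

```bash
python3 -m jog '{"delta_pos":[[0.003,0,-0.015],[0.003,0,-0.035],[-0.002,0.008,-0.035],[-0.005,0.015,-0.035],[-0.005,0.015,-0.02],[-0.005,0.015,-0.012],[-0.005,0.015,-0.012]],"dr":[[0,0,0],[0,0,0],[0,0,0],[0,0,0],[0,0,0],[0,0,0],[0,0,0]],"gripper":[1,1,1,1,1,1,1]}'; python3 -m jog '{"delta_pos":[[0,0,0.001],[0,0,0.002],[0,0,0.003],[0,0,0.003]],"dr":[[0,0,0],[0,0,0],[0,0,0],[0,0,0]],"gripper":[1,1,1,1]}';  python3 -c "
from h import *
rep(a=[])"
```

```text
t: 7.02
eef_pos: [0.5249, -0.0523, 0.0887]
orientation: [-179.7, 0.1, 88.3]
ft_force: [-0.6, 0.1, -0.7]
opening: 0.008
finger_force: 0.0
t: 7.35
eef_pos: [0.527, -0.0521, 0.0887]
orientation: [180.0, -0.0, 88.3]
ft_force: [0.1, -0.1, -0.1]
opening: 0.004
finger_force: 0.0
7.35 [0.527, -0.052, 0.089] [0.079, -0.106, -0.102]
top 98.8 scene high 86.80000000000001 low 93.30000000000001
```

```bash
for i in 1; do python3 -m jog '{"delta_pos":[[0,0,0.001],[0,0,0.002],[0,0,0.003],[0,0,0.004],[0,0,0.004]],"dr":[[0,0,0],[0,0,0],[0,0,0],[0,0,0],[0,0,0]],"gripper":[1,1,1,1,1]}' | grep -E "eef|ft"; done;  python3 -m jog '{"delta_pos":[[0,0,0.001],[0,0,0.002],[0,0,0.003],[0,0,0.003]],"dr":[[0,0,0],[0,0,0],[0,0,0],[0,0,0]],"gripper":[1,1,1,1]}'| grep -E "eef|ft"
```

```text
eef_pos: [0.5267, -0.0521, 0.0843]
ft_force: [0.1, -0.0, -0.2]
eef_pos: [0.5267, -0.0521, 0.0813]
ft_force: [-0.2, 0.9, -0.8]
```

```bash
for i in 1; do python3 -m jog '{"delta_pos":[[0,0,0.001],[0,0,0.002],[0,0,0.003],[0,0,0.003]],"dr":[[0,0,0],[0,0,0],[0,0,0],[0,0,0]],"gripper":[1,1,1,1]}' | grep -E "eef|ft"; done;  python3 -m jog '{"delta_pos":[[0,0,0.001],[0,0,0.002],[0,0,0.003],[0,0,0.003]],"dr":[[0,0,0],[0,0,0],[0,0,0],[0,0,0]],"gripper":[1,1,1,1]}'| grep -E "eef|ft"
```

```text
eef_pos: [0.5268, -0.0521, 0.0783]
ft_force: [0.5, -0.3, -0.4]
eef_pos: [0.5267, -0.0521, 0.0753]
ft_force: [0.4, 0.3, -0.1]
```

```bash
for i in 1; do python3 -m jog '{"delta_pos":[[0,0,0.001],[0,0,0.002],[0,0,0.003],[0,0,0.003]],"dr":[[0,0,0],[0,0,0],[0,0,0],[0,0,0]],"gripper":[1,1,1,1]}' | grep -E "eef|ft"; done;  python3 -m jog '{"delta_pos":[[0,0,0.001],[0,0,0.002],[0,0,0.003],[0,0,0.003]],"dr":[[0,0,0],[0,0,0],[0,0,0],[0,0,0]],"gripper":[1,1,1,1]}'| grep -E "eef|ft"
python3 - <<'E'
from h import *
rep(a=[])
im=robot.grab_frame("scene")
cv2.imwrite("pics/s4.png",crop(im,225,165,90,75,8))
E
```

```text
eef_pos: [0.5267, -0.0522, 0.0723]
ft_force: [-0.4, -0.4, -0.4]
eef_pos: [0.5269, -0.0522, 0.0695]
ft_force: [-0.6, -0.3, 0.2]
9.583 [0.527, -0.052, 0.07] [-0.607, -0.27, 0.188]
top 99.2 scene high 80.30000000000001 low 93.30000000000001
```

View pics/s4.png

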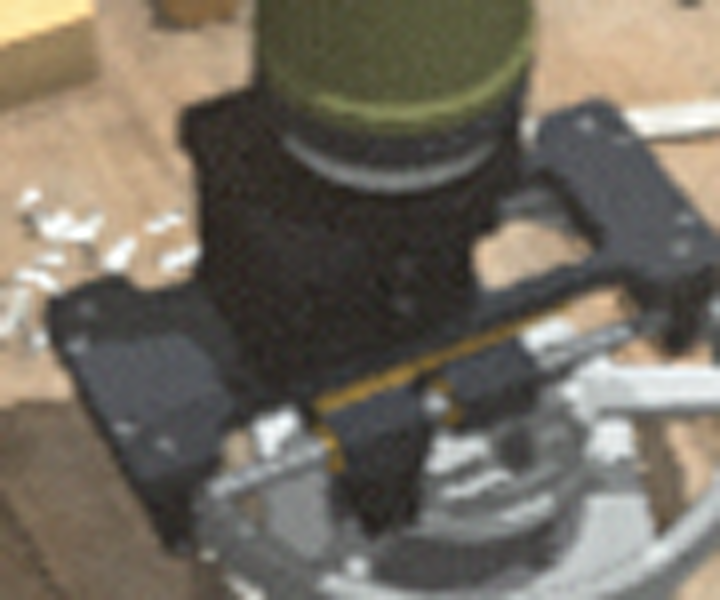

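Run:
```python
from h import *
g=lambda P:((w2p("scene",P)-[225,165])*8).round().tolist()
for z in(.05,.06,.07,.08,.12): print(z,g([[.527,-.052,z],[.527-.015,-.0615,z],[.527+.015,-.0615,z]]))
f=lambda r,a,z:[.574+r*np.cos(np.radians(a)),-.021+r*np.sin(np.radians(a)),z]
for a in(207,214,221,334): print(a,g([f(.046,a,.07),f(.068,a,.07),f(.09,a,.07)]))
print("stand/pilot",g([.574,-.021,.09]),"rim near",[g(f(.09,a,.08))for a in(200,230,260)],"plate corners",[g([.574+dx,-.021+dy,.012]) for dx in(-.065,.065) for dy in(-.065,.065)])
```

```text
0.05 [[377.0, 546.0], [350.0, 585.0], [432.0, 549.0]]
0.06 [[377.0, 527.0], [350.0, 567.0], [433.0, 531.0]]
0.07 [[378.0, 508.0], [350.0, 548.0], [433.0, 512.0]]
0.08 [[378.0, 489.0], [351.0, 529.0], [434.0, 493.0]]
0.12 [[380.0, 410.0], [352.0, 450.0], [438.0, 413.0]]
207 [[379.0, 479.0], [340.0, 524.0], [300.0, 571.0]]
214 [[394.0, 486.0], [362.0, 535.0], [330.0, 586.0]]
221 [[410.0, 492.0], [386.0, 544.0], [362.0, 598.0]]
334 [[597.0, 383.0], [664.0, 382.0], [731.0, 380.0]]
stand/pilot [[459.0, 348.0]] rim near [[[272.0, 534.0]], [[407.0, 590.0]], [[559.0, 584.0]]] plate corners [[[377.0, 713.0]], [[196.0, 432.0]], [[716.0, 559.0]], [[517.0, 299.0]]]
```

The tip height in the picture is ambiguous. I'll keep easing down in small steps until I feel contact.

```bash
for i in 1; do python3 -m jog '{"delta_pos":[[0,0,0.001],[0,0,0.002],[0,0,0.002]],"dr":[[0,0,0],[0,0,0],[0,0,0]],"gripper":[1,1,1]}' | grep -E "eef|ft|fing"; done;  python3 -m jog '{"delta_pos":[[0,0,0.001],[0,0,0.002],[0,0,0.002]],"dr":[[0,0,0],[0,0,0],[0,0,0]],"gripper":[1,1,1]}'| grep -E "eef|ft|fing"
python3 - <<'E'
from h import *
rep(a=[])
im=robot.grab_frame("scene")
for y in range(222,242): print(y," ".join("%3d/%3d"%(im[y,x].mean(),int(im[y,x,2])-int(im[y,x,0])) for x in range(258,290)))
E
```

```text
eef_pos: [0.527, -0.0521, 0.0693]
ft_force: [-6.6, 0.9, 12.7]
finger_force: 6.8
eef_pos: [0.5269, -0.0522, 0.069]
ft_force: [-12.0, -0.5, 26.9]
finger_force: 13.5
10.283 [0.527, -0.052, 0.069] [-12.025, -0.502, 26.904]
top 99.0 scene high 80.0 low 94.0
222 151/ -6 164/ -9 142/ -6 152/ -6 164/ -7 148/ -5 126/-10 106/  2  92/ 57  91/ 75  57/  5  54/  3  57/  3  51/  0  53/  6  48/ -3  59/  5  46/  0  44/  0  53/  1 123/ -1 187/ -5 209/ -7 195/ -4 186/  0 154/ -4 119/ -2 123/  0 120/  1  96/  0  73/  3  62/  5
223 145/ -5 165/  0 152/ -6 124/ -5 114/ -1 116/ -5 109/ -3  96/  7  83/ 48  77/ 57  56/  9  54/ -1  50/  0  57/ -2  58/  2  53/  1  50/  0  49/  6  41/  2  56/  5 138/ -2 189/ -5 186/ -3 161/ -7 111/ -3 103/  0  96/  5 100/ -1 105/ -1 115/ -2  96/  0  75/ -1
224 142/ -6 121/ -1 114/ -1 104/ -2 100/ -4 123/  0 135/ -3 117/  1  78/ 14  60/ 20  54/  5  54/  6  54/  5  48/  4  52/  3  53/  3  48/  4  51/ 10  36/ 11  60/  4  90/ -2 107/  1 106/  1 105/ -2  96/  0  93/ -1 118/ -2 132/ -6 123/  0 142/ -2 152/ -3 113/ -2
225 107/ -6 104/ -1 106/  2 119/ -2 129/ -2 137/ -1 134/ -2 116/ -1
[... 3652 characters left out ...]
/ -2 174/ -4 178/ -5 177/ -7 184/ -6 187/ -4 181/ -2 169/ -4 152/ -3 133/ -2 120/ -1 116/ -3 120/ -3 126/ -4 129/ -4 125/ -1 124/ -2 124/ -3 132/ -3 133/ -1 151/ -5 163/ -1 178/ -6
240  97/ 14  94/  9  97/  2  96/  1  94/  4  90/  4  92/  6  92/  4 100/ -3 104/ -1 128/  2 129/ -5 115/ -1 149/  0 178/ -1 188/ -6 189/ -5 192/ -4 186/ -4 195/ -6 188/ -6 183/ -2 184/ -5 179/ -3 170/ -3 163/ -5 169/ -5 179/ -7 176/ -7 182/ -8 186/ -5 196/ -3
241 123/ 11  95/ 15  91/  9  98/  3  93/  1  96/  2  96/  2  93/  2  98/  3  90/  1  93/ -1  95/  2  99/  1 118/  1 142/  1 156/ -3 172/ -3 172/ -4 172/ -3 184/ -6 184/ -4 182/ -3 185/ -5 190/ -4 190/ -6 190/ -5 191/ -3 187/ -8 191/ -6 188/ -3 186/ -9 187/ -3
```

Contact is at TCP z ≈ 0.0695. The pilot top is a known 20 mm above a home spoke, so touching it gives a relative height check.

```bash
python3 -m jog '{"delta_pos":[[0,0,-0.01],[0,0,-0.04],[0.015,0.014,-0.04],[0.031,0.028,-0.04],[0.031,0.028,-0.03],[0.031,0.028,-0.03]],"dr":[[0,0,0],[0,0,0],[0,0,0],[0,0,0],[0,0,0],[0,0,0]],"gripper":[1,1,1,1,1,1]}' | grep -E "eef|ft"; python3 -m jog '{"delta_pos":[[0,0,0.001],[0,0,0.002],[0,0,0.002]],"dr":[[0,0,0],[0,0,0],[0,0,0]],"gripper":[1,1,1]}'| grep -E "eef|ft|fing"
python3 -m jog '{"delta_pos":[[0,0,0.001],[0,0,0.002],[0,0,0.002]],"dr":[[0,0,0],[0,0,0],[0,0,0]],"gripper":[1,1,1]}'| grep -E "eef|ft|fing"
```

```text
eef_pos: [0.5552, -0.0209, 0.0941]
ft_force: [-0.9, -0.3, -1.2]
eef_pos: [0.5552, -0.023, 0.0933]
ft_force: [0.3, 0.1, 0.6]
finger_force: 0.0
eef_pos: [0.5557, -0.0222, 0.0915]
ft_force: [-0.2, -0.4, 0.0]
finger_force: 0.0
```

```bash
python3 -m jog '{"delta_pos":[[0,0,0.001],[0,0,0.0015],[0,0,0.0015]],"dr":[[0,0,0],[0,0,0],[0,0,0]],"gripper":[1,1,1]}'| grep -E "eef|ft|fing"
python3 -m jog '{"delta_pos":[[0,0,0.001],[0,0,0.0015],[0,0,0.0015]],"dr":[[0,0,0],[0,0,0],[0,0,0]],"gripper":[1,1,1]}'| grep -E "eef|ft|fing"
```

```text
eef_pos: [0.5557, -0.022, 0.09]
ft_force: [0.6, 0.3, -0.4]
finger_force: 0.0
eef_pos: [0.556, -0.022, 0.0894]
ft_force: [-1.8, -0.2, 6.7]
finger_force: 2.8
```

The pilot contact is at TCP z 0.0895, exactly 20 mm above the spoke contact. So that spoke is home, and the tips sit level with the TCP. Next, the other two spokes.

```bash
python3 -m jog '{"delta_pos":[[0,0,-0.02],[-0.012,0.035,-0.02],[-0.024,0.069,-0.02],[-0.024,0.069,-0.02],[-0.024,0.069,0],[-0.024,0.069,0.016],[-0.024,0.069,0.016]],"dr":[[0,0,0],[0,0,0],[0,0,0],[0,0,0],[0,0,0],[0,0,0],[0,0,0]],"gripper":[1,1,1,1,1,1,1]}' | grep -E "eef|ft"; python3 -m jog '{"delta_pos":[[0,0,0.001],[0,0,0.002],[0,0,0.003],[0,0,0.003]],"dr":[[0,0,0],[0,0,0],[0,0,0],[0,0,0]],"gripper":[1,1,1,1]}'| grep -E "eef|ft|fing"
python3 -m jog '{"delta_pos":[[0,0,0.001],[0,0,0.0015],[0,0,0.0015]],"dr":[[0,0,0],[0,0,0],[0,0,0]],"gripper":[1,1,1]}'| grep -E "eef|ft|fing"
```

```text
eef_pos: [0.6233, -0.0484, 0.0703]
ft_force: [-1.5, 0.1, 0.3]
eef_pos: [0.624, -0.0478, 0.07]
ft_force: [0.0, 0.3, 0.3]
finger_force: 0.0
eef_pos: [0.6243, -0.0479, 0.0695]
ft_force: [-2.5, 0.3, 6.1]
finger_force: 3.1
```

```bash
python3 -m jog '{"delta_pos":[[0,0,-0.038],[0.035,-0.022,-0.038],[0.07,-0.042,-0.038],[0.084,-0.052,-0.038],[0.084,-0.052,-0.02],[0.084,-0.052,-0.003],[0.084,-0.052,-0.003]],"dr":[[0,0,0],[0,0,0],[0,0,0],[0,0,0],[0,0,0],[0,0,0],[0,0,0]],"gripper":[1,1,1,1,1,1,1]}' | grep -E "eef|ft"; python3 -m jog '{"delta_pos":[[0,0,0.001],[0,0,0.002],[0,0,0.003],[0,0,0.003]],"dr":[[0,0,0],[0,0,0],[0,0,0],[0,0,0]],"gripper":[1,1,1,1]}'| grep -E "eef|ft|fing"; python3 -c "
from h import *
rep(a=[]);print(goal((.494,-.230,.15),88),st()['q'])"
```

```text
eef_pos: [0.5739, 0.039, 0.0699]
ft_force: [1.4, 1.6, 0.9]
eef_pos: [0.5749, 0.0368, 0.0694]
ft_force: [-2.1, -0.3, 6.0]
finger_force: 3.0
14.067 [0.575, 0.037, 0.069] [-2.055, -0.285, 5.961]
top 0.0 scene high 79.5 low 93.30000000000001
([-0.2692, -0.0725, -0.0807], [0.0, -0.0, 0.004]) [-34.281, 18.325, 32.806, 104.893, -11.367, 60.026, 1.137]
```

The wheel is home and level on all three spokes. Next is the cone: lift, open part way and move over it.

```bash
python3 -m jog '{"delta_pos":[[0,0,-0.035],[-0.01,-0.005,-0.07],[-0.045,-0.012,-0.081],[-0.08,-0.022,-0.081],[-0.12,-0.032,-0.081],[-0.16,-0.043,-0.081],[-0.2,-0.054,-0.081],[-0.24,-0.065,-0.081],[-0.269,-0.073,-0.081],[-0.269,-0.073,-0.081]],"dr":[[0,0,0],[0,0,0],[0,0,0],[0,0,0],[0,0,0],[0,0,0],[0,0,0],[0,0,0],[0,0,0],[0,0,0]],"gripper":[1,1,0.5,0.37,0.37,0.37,0.37,0.37,0.37,0.37]}'; python3 -c "
from h import *
print(st(),goal((.4945,-.230,.07),88))"
```

```text
t: 15.05
eef_pos: [0.4899, -0.2382, 0.1503]
orientation: [180.0, 0.2, 87.6]
ft_force: [-0.3, -0.4, 0.0]
opening: 0.527
finger_force: 0.0
{'t': 15.05, 'eef_pos': [0.49, -0.238, 0.15], 'orientation': [179.968, 0.225, 87.575], 'ft_force': [-0.307, -0.427, 0.013], 'opening': 0.527, 'q': [-17.544, 9.933, 44.944, 105.037, -7.348, 67.939, 27.301]} ([0.0087, 0.0042, 0.0802], [0.001, 0.004, -0.007])
```

```bash
python3 -m jog '{"delta_pos":[[0,0,0],[0,0,0]],"dr":[[0,0,0],[0,0,0]],"gripper":[0.37,0.37]}'
python3 - <<'E'
from h import *
print(goal((.4945,-.230,.07),88))
for n in("scene","top"):
    cv2.imwrite(f"pics/cone_{n}.png",robot.grab_frame(n))
t=cv2.imread("pics/top0.png");s=cv2.imread("pics/scene0.png")
# refine collar (bright, colourless) centroid from first frames
for n,im,c,ks in(("top",t,(350,200),10),("scene",s,(298,299),13)):
    x,y=c;r=im[y-ks:y+ks,x-ks:x+ks].astype(int);m=(r.mean(2)>165)&(abs(r[:,:,2]-r[:,:,0])<25)
    h=cv2.convexHull(np.argwhere(m)[:,::-1].astype(np.int32));e=cv2.fitEllipse(h);u=(e[0][0]+x-ks,e[0][1]+y-ks)
    print(n,e,p2w(n,u,.0345 if n=="top" else .032))
E
```

```text
t: 15.22
eef_pos: [0.4938, -0.2289, 0.1493]
orientation: [180.0, -0.0, 88.3]
ft_force: [-0.0, 1.4, 0.1]
opening: 0.607
finger_force: 0.0
([-0.0011, 0.0007, 0.0793], [0.0, -0.001, 0.004])
top ((10.525406837463379, 9.395750999450684), (14.05141544342041, 15.075433731079102), 160.01666259765625) [ 0.495  -0.2335  0.0345]
scene ((12.602914810180664, 4.267645835876465), (25.448036193847656, 38.72043228149414), 176.8374481201172) [ 0.5069 -0.212   0.032 ]
```

```bash
python3 -m jog '{"delta_pos":[[-0.002,0.001,0.035],[-0.002,0.001,0.065],[-0.002,0.001,0.08],[-0.002,0.001,0.091],[-0.002,0.001,0.091]],"dr":[[0,0,0],[0,0,0],[0,0,0],[0,0,0],[0,0,0]],"gripper":[0.37,0.37,0.37,0.37,0.37]}';python3 -m jog '{"delta_pos":[[0,0,0.003],[0,0,0.006],[0,0,0.006]],"dr":[[0,0,0],[0,0,0],[0,0,0]],"gripper":[0.37,0.37,0.37]}' | grep -E "eef|ft"; python3 -m jog '{"delta_pos":[[0,0,0.003],[0,0,0.006],[0,0,0.006]],"dr":[[0,0,0],[0,0,0],[0,0,0]],"gripper":[0.37,0.37,0.37]}' | grep -E "eef|ft"
```

```text
t: 15.73
eef_pos: [0.4935, -0.2294, 0.0558]
orientation: [-179.8, -0.1, 88.4]
ft_force: [0.1, 0.1, -0.1]
opening: 0.634
finger_force: 0.0
eef_pos: [0.4953, -0.2312, 0.0527]
ft_force: [-0.6, -0.6, -0.1]
eef_pos: [0.4944, -0.2311, 0.0459]
ft_force: [-0.0, 0.4, -0.1]
```

```bash
python3 -m jog '{"delta_pos":[[0,0,0],[0,0,0],[0,0,0],[0,0,0]],"dr":[[0,0,0],[0,0,0],[0,0,0],[0,0,0]],"gripper":[0.56,0.56,0.56,0.56]}' 5; python3 -m jog '{"delta_pos":[[0,0,0.002],[0,0,0.003],[0,0,0.003]],"dr":[[0,0,0],[0,0,0],[0,0,0]],"gripper":[0.56,0.56,0.56]}' | grep -E "eef|ft"
```

```text
t: 16.57
eef_pos: [0.4946, -0.2313, 0.0462]
orientation: [180.0, -0.0, 88.3]
ft_force: [0.1, 0.8, 0.5]
opening: 0.466
finger_force: 0.0
eef_pos: [0.4943, -0.2312, 0.0427]
ft_force: [-0.3, -0.1, -0.2]
```

```bash
python3 -m jog '{"delta_pos":[[0,0,0.002],[0,0,0.004],[0,0,0.004]],"dr":[[0,0,0],[0,0,0],[0,0,0]],"gripper":[0.56,0.56,0.56]}' | grep -E "eef|ft"; python3 -m jog '{"delta_pos":[[0,0,0.001],[0,0,0.002],[0,0,0.002]],"dr":[[0,0,0],[0,0,0],[0,0,0]],"gripper":[0.56,0.56,0.56]}' | grep -E "eef|ft"
```

```text
eef_pos: [0.4942, -0.2311, 0.0386]
ft_force: [0.5, 0.8, 0.7]
eef_pos: [0.4944, -0.2312, 0.0368]
ft_force: [-0.4, 0.2, 0.1]
```

The tips are about 2 mm above the collar. Now I'll grip the knob and lift.

```bash
python3 -m jog '{"delta_pos":[[0,0,0],[0,0,0],[0,0,0],[0,0,0],[0,0,0],[0,0,0]],"dr":[[0,0,0],[0,0,0],[0,0,0],[0,0,0],[0,0,0],[0,0,0]],"gripper":[1,1,1,1,1,1]}' 30;python3 -m jog '{"delta_pos":[[0,0,-0.01],[0,0,-0.03],[0,0,-0.06],[0,0,-0.095],[0,0,-0.115],[0,0,-0.115]],"dr":[[0,0,0],[0,0,0],[0,0,0],[0,0,0],[0,0,0],[0,0,0]],"gripper":[1,1,1,1,1,1]}'; python3 -c "
from h import *
s=robot.sense();print(goal((.574,-.021,s['eef_pos'][2]),88),s['q'])
for n in('top','scene'): cv2.imwrite(f'pics/lift_{n}.png',robot.grab_frame(n))"
```

```text
t: 17.82
eef_pos: [0.4947, -0.2313, 0.0371]
orientation: [180.0, 0.0, 88.3]
ft_force: [1.3, 0.3, -0.7]
opening: 0.268
finger_force: 30.0
t: 18.32
eef_pos: [0.4971, -0.2328, 0.1572]
orientation: [179.5, 0.1, 88.3]
ft_force: [0.9, -0.8, -1.6]
opening: 0.268
finger_force: 30.0
([0.214, 0.0704, 0.0003], [0.008, 0.001, 0.004]) [-18.18831618   9.80983355  44.99499367 104.30684662  -7.58689783
  68.43278873  27.38584625]
```

```bash
python3 -m jog '{"delta_pos":[[0.02,0.007,0],[0.05,0.017,0],[0.08,0.027,0],[0.11,0.038,0],[0.14,0.048,0],[0.17,0.058,0],[0.195,0.067,0],[0.2125,0.073,0],[0.2125,0.073,0],[0.2125,0.073,0]],"dr":[[0,0,0],[0,0,0],[0,0,0],[0,0,0],[0,0,0],[0,0,0],[0,0,0],[0,0,0],[0,0,0],[0,0,0]],"gripper":[1,1,1,1,1,1,1,1,1,1]}';python3 -m jog '{"delta_pos":[[0,0,0],[0,0,0]],"dr":[[0,0,0],[0,0,0]],"gripper":[1,1]}'; python3 -c "
from h import *
print(goal((.574,-.021,.115),88))
im=robot.grab_frame('scene');cv2.imwrite('pics/s5.png',crop(im,215,140,120,100,6))"
```

```text
t: 19.25
eef_pos: [0.5725, -0.0197, 0.1497]
orientation: [-179.7, 0.1, 88.4]
ft_force: [-0.6, -0.7, -3.1]
opening: 0.268
finger_force: 30.0
t: 19.42
eef_pos: [0.5728, -0.0228, 0.1511]
orientation: [-179.9, 0.1, 88.1]
ft_force: [0.1, -0.4, -3.2]
opening: 0.268
finger_force: 30.0
([0.0019, 0.0012, 0.0361], [-0.002, 0.001, 0.003])
```

View pics/s5.png

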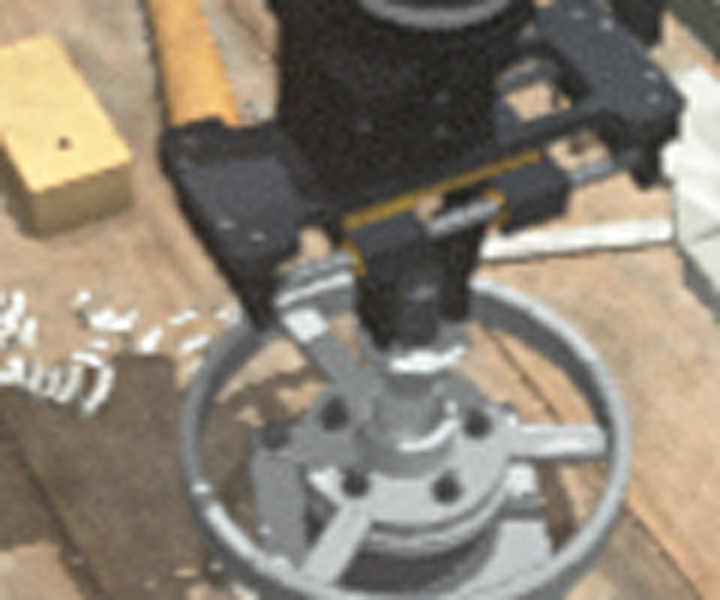

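The cone is held upright above the seat at about (410,400), and the wheel lies flat on the flange. I'll lower the cone.

```bash
python3 -m jog '{"delta_pos":[[0,0,0.01],[0.001,0.001,0.02],[0.001,0.001,0.028],[0.001,0.001,0.034],[0.001,0.001,0.038],[0.001,0.001,0.041],[0.001,0.001,0.041]],"dr":[[0,0,0],[0,0,0],[0,0,0],[0,0,0],[0,0,0],[0,0,0],[0,0,0]],"gripper":[1,1,1,1,1,1,1]}';python3 -m jog '{"delta_pos":[[0,0,0.001],[0,0,0.002],[0,0,0.002]],"dr":[[0,0,0],[0,0,0],[0,0,0]],"gripper":[1,1,1]}'
```

```text
t: 20.05
eef_pos: [0.5745, -0.0201, 0.1102]
orientation: [-179.9, 0.0, 88.3]
ft_force: [-0.8, 0.8, -2.2]
opening: 0.262
finger_force: 30.0
t: 20.3
eef_pos: [0.5751, -0.02, 0.1093]
orientation: [180.0, -0.0, 88.3]
ft_force: [-0.7, -0.7, -3.1]
opening: 0.264
finger_force: 30.0
```

```bash
python3 -m jog '{"delta_pos":[[0,0,0.001],[0,0,0.002],[0,0,0.002]],"dr":[[0,0,0],[0,0,0],[0,0,0]],"gripper":[1,1,1]}' | grep -E "eef|ft";python3 -m jog '{"delta_pos":[[0,0,0.0005],[0,0,0.001],[0,0,0.001]],"dr":[[0,0,0],[0,0,0],[0,0,0]],"gripper":[1,1,1]}'| grep -E "eef|ft|ori"
```

```text
eef_pos: [0.575, -0.0199, 0.1071]
ft_force: [0.1, -0.5, -3.2]
eef_pos: [0.5751, -0.0197, 0.1063]
orientation: [180.0, -0.0, 88.3]
ft_force: [-0.4, 1.1, -0.9]
```

```bash
python3 -m jog '{"delta_pos":[[0,0,0.0005],[0,0,0.001],[0,0,0.001]],"dr":[[0,0,0],[0,0,0],[0,0,0]],"gripper":[1,1,1]}'| grep -E "eef|ft"; python3 -m jog '{"delta_pos":[[0,0,0],[0,0,0],[0,0,0],[0,0,0]],"dr":[[0,0,0],[0,0,0],[0,0,0],[0,0,0]],"gripper":[0.62,0.62,0.62,0.62]}'; python3 -m jog '{"delta_pos":[[0,0,0],[0,0,0],[0,0,0],[0,0,0],[0,0,0]],"dr":[[0,0,0],[0,0,0],[0,0,0],[0,0,0],[0,0,0]],"gripper":[1,1,1,1,1]}' 25
```

```text
eef_pos: [0.5752, -0.0197, 0.1061]
ft_force: [-3.6, 2.0, 6.0]
t: 21.38
eef_pos: [0.575, -0.0205, 0.105]
orientation: [180.0, 0.0, 88.3]
ft_force: [0.2, -0.8, -0.0]
opening: 0.375
finger_force: 0.0
t: 21.8
eef_pos: [0.575, -0.0202, 0.105]
orientation: [180.0, 0.0, 88.3]
ft_force: [-0.0, -0.4, -0.1]
opening: 0.267
finger_force: 25.0
```

The cone is seated, with contact at 0.106 as expected. Now the lift check.

```bash
python3 -m jog '{"delta_pos":[[0,0,-0.003],[0,0,-0.006],[0,0,-0.009],[0,0,-0.012],[0,0,-0.012],[0,0,-0.012],[0,0,-0.012],[0,0,-0.012]],"dr":[[0,0,0],[0,0,0],[0,0,0],[0,0,0],[0,0,0],[0,0,0],[0,0,0],[0,0,0]],"gripper":[1,1,1,1,1,1,1,1]}'; python3 -c "
from h import *
rep(a=[])"; python3 -m jog '{"delta_pos":[[0,0,0.003],[0,0,0.006],[0,0,0.008],[0,0,0.01],[0,0,0.011],[0,0,0.011]],"dr":[[0,0,0],[0,0,0],[0,0,0],[0,0,0],[0,0,0],[0,0,0]],"gripper":[1,1,1,1,1,1]}';python3 -m jog '{"delta_pos":[[0,0,0.0005],[0,0,0.001],[0,0,0.001]],"dr":[[0,0,0],[0,0,0],[0,0,0]],"gripper":[1,1,1]}'| grep -E "eef|ft|ori"
```

```text
t: 22.47
eef_pos: [0.5747, -0.0201, 0.1169]
orientation: [-180.0, -0.0, 88.3]
ft_force: [-0.1, -0.9, -2.4]
opening: 0.268
finger_force: 25.0
22.467 [0.575, -0.02, 0.117] [-0.099, -0.939, -2.438]
top 94.2 scene high 79.5 low 93.5
t: 23.12
eef_pos: [0.5749, -0.0201, 0.1058]
orientation: [-180.0, 0.0, 88.3]
ft_force: [-0.5, 0.6, -2.6]
opening: 0.268
finger_force: 25.0
eef_pos: [0.575, -0.0202, 0.1052]
orientation: [180.0, 0.0, 88.3]
ft_force: [0.2, 0.1, -1.8]
```

The lift force was 2.4 N, the cone's weight alone, and the wheel didn't move. I'll seat it firmly, release and retreat.

```bash
python3 -m jog '{"delta_pos":[[0,0,0.0007],[0,0,0.0015],[0,0,0.0015]],"dr":[[0,0,0],[0,0,0],[0,0,0]],"gripper":[1,1,1]}'| grep -E "eef|ft|ori";python3 -m jog '{"delta_pos":[[0,0,0],[0,0,0],[0,0,0],[0,0,0],[0,0,0]],"dr":[[0,0,0],[0,0,0],[0,0,0],[0,0,0],[0,0,0]],"gripper":[0.55,0.55,0.55,0.55,0.55]}'
```

```text
eef_pos: [0.5752, -0.0202, 0.1049]
orientation: [180.0, -0.0, 88.3]
ft_force: [-2.7, 0.4, 7.2]
t: 24.03
eef_pos: [0.5749, -0.02, 0.1035]
orientation: [180.0, -0.0, 88.3]
ft_force: [1.0, -0.2, -0.1]
opening: 0.44
finger_force: 0.0
```

```bash
python3 -m jog '{"delta_pos":[[0,0,-0.005],[0,0,-0.015],[0,0,-0.04],[0,0,-0.05],[0,0,-0.05],[0,0,-0.05],[0,0,-0.05],[0,0,-0.05],[0,0,-0.04],[0,0,-0.0335]],"dr":[[0,0,0],[0,0,0],[0,0,0],[0,0,0],[0,0,0],[0,0,0],[0,0,0],[0,0,0],[0,0,0],[0,0,0]],"gripper":[0.5,0.5,0.5,0.5,1,1,1,1,1,1]}';python3 -m jog '{"delta_pos":[[0,0,0.001],[0,0,0.002],[0,0,0.0025],[0,0,0.0025]],"dr":[[0,0,0],[0,0,0],[0,0,0],[0,0,0]],"gripper":[1,1,1,1]}'
```

```text
t: 24.87
eef_pos: [0.5743, -0.02, 0.1354]
orientation: [-179.9, 0.0, 88.3]
ft_force: [-1.0, 0.7, -0.5]
opening: 0.133
finger_force: 0.0
t: 25.2
eef_pos: [0.575, -0.0201, 0.1345]
orientation: [180.0, 0.0, 88.3]
ft_force: [0.6, -1.0, 1.3]
opening: 0.003
finger_force: 0.5
```

The knob top is at 0.1345 against the tips' ~0.135 target, so the cone is fully down. I'll retreat, run a numeric check, and hand in.

```bash
python3 -m jog '{"delta_pos":[[0,0,-0.01],[0,0,-0.03],[0,0,-0.06],[0.03,-0.02,-0.09],[0.07,-0.04,-0.1],[0.11,-0.06,-0.1],[0.15,-0.07,-0.1],[0.18,-0.08,-0.1],[0.18,-0.08,-0.1],[0.18,-0.08,-0.1]],"dr":[[0,0,0],[0,0,0],[0,0,0],[0,0,0],[0,0,0],[0,0,0],[0,0,0],[0,0,0],[0,0,0],[0,0,0]],"gripper":[1,1,1,1,1,1,1,1,1,1]}'
python3 - <<'E'
from h import *
rep(a=[])
b=robot.grab_frame("scene");s=robot.grab_frame("top");a=cv2.imread("pics/scene0.png");t=cv2.imread("pics/top0.png")
for n,x,y,w,h,p,q in(("tape",222,265,36,34,a,b),("purple",246,300,28,30,a,b),("mug",155,118,35,42,a,b),("block_top",174,178,42,26,t,s),("mug_top",130,210,42,30,t,s)):
    print(n,round(cv2.absdiff(p[y:y+h,x:x+w],q[y:y+h,x:x+w]).mean(),1))
# cone in seat: collar ellipse in top and knob
print("expected collar px top",w2p("top",[.5745,-.0205,.1035]),"scene",w2p("scene",[.5745,-.0205,.1035]))
for n,im in(("top",s),("scene",b)):
    u,v=map(int,w2p(n,[.5745,-.0205,.1035])[0])
    r=im[v-12:v+13,u-12:u+13].mean(2);m=r>205;yx=np.argwhere(m);print(n,m.sum(),(yx.mean(0)[::-1]+[u-12,v-12]).round(1) if m.any() else None, (yx.ptp(0) if hasattr(yx,'ptp') else np.ptp(yx,0)))
E
```

```text
t: 26.03
eef_pos: [0.4987, 0.1653, 0.2348]
orientation: [-179.9, -0.0, 88.7]
ft_force: [0.4, -0.8, -0.3]
opening: 0.003
finger_force: 0.0
26.033 [0.499, 0.165, 0.235] [0.416, -0.752, -0.293]
top 94.3 scene high 80.19999999999999 low 93.19999999999999
tape 4.6
purple 2.6
mug 4.3
block_top 38.6
mug_top 2.0
expected collar px top [[286.91058757 174.42986057]] scene [[282.66302777 204.95604484]]
top 118 [287.4 173.9] [14 17]
scene 145 [282.  205.8] [20 24]
```

```bash
python3 -m jog '{"delta_pos":[[0,0,0],[0,0,0],[0,0,0]],"dr":[[0,0,0],[0,0,0],[0,0,0]],"gripper":[1,1,1]}' >/dev/null; python3 -c "
from cell import robot
print(robot.close_job())"
```

```text
the job is handed in; nothing more can be done
None
```

The job is handed in: the wheel fell over the studs after about 24° and all three spokes touch at the home height. The cone lifted free on its own weight and is back fully down. The mug and tape measure are unmoved in the last pictures; the arm hid the block in the final one, but the block was unmoved just before the cone was placed.

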